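Make up a lined spray cup: liner, strainer lid, lock ring, spout cap

TASK

Make up the lined spray cup in the stand, so that it is closed against dust until the painter needs it: put the cream liner into the grey cup, then the blue strainer lid onto the liner, then the black lock ring down over the lid, and last the red cap over the lid's spout. Each part has to go fully home and sit level before the next one; the yellow lid is for primer, so leave it where it stands.

Things in the scene. Friction and masses are not known exactly. Their poses are not given: they have to be found in the camera images.
- cup_stand: Where to build: fixed round grey base (92 mm across, 10 high) whose aluminium socket (60 across, to 22 high) holds an open, empty grey cup with white fill marks. Origin: centre of the underside, on the worktop; z up the cup's axis. Cup rim 83 mm up, 51 across (53 over the thread beads); mouth 47 across inside, tapering to 42 at the inner floor 13 mm up. All parts are round: yaw is free.
- liner: Cream rigid empty inner cup, open on top, standing; 71 mm high, 30 g. Origin: centre of its underside, z up. Body 35 mm across at the foot, 43 under the rim; thick rim 55 across from 64 to 71 mm up: grip it there; opening 38 across. Seated, its rim rests on the grey cup's rim: origin 19 mm above the stand's origin, 2 mm play sideways.
- lid_blue: Blue strainer lid, spout up, 44 mm high, 30 g. Origin: centre of underside, z up. Bevelled skirt 33 mm across, 0 to 8 up; flange 55 across, 8 to 13, top edge bevelled; cone 27 to 18 across, 13 to 21; spout 18 across, 21 to 40, then tapering to 13 at 44: grip the spout. Seated: skirt in the liner, flange on its rim, origin 82 mm above the stand's origin, 2.5 mm play in the liner.
- lid_yellow: Yellow strainer lid, same shape, size and origin as the blue one. Not wanted; leave it where it stands.
- lock_ring: Black ribbed lock ring, lying lip up; 66 mm across, 20 high, 40 g. Origin: centre of its underside, z up. Skirt bore 60 across, 0 to 16 up; inward lip with a hole 33 across, 16 to 20. Grip across the outside. Seated: spout through the hole, skirt round the flange, lip resting on the flange's top; origin 79 mm above the stand's origin, 2.5 mm play on the lid.
- spout_cap: Red cap standing on its open mouth; 28 mm high, 15 g. Origin: centre of its underside, z up. Brim 38 mm across, 0 to 3 up; body 26 across, 3 to 28: grip it there; bore 22 across, 24 deep. The brim does not pass the ring's hole, so the cap goes on after the ring. Seated: resting on the spout's top, origin 102 mm above the stand's origin (3 mm clear of the ring), 2 mm play on the spout.
Things that resemble listed ones, but are neither listed nor needed, are in the scene too. There is more than one size of the spout_cap; the one meant has the size given above.

How it is judged (in metres and radians):
On the way, in this order (a step that is already met when the one before it is completed fails the run):
1. the cream liner is fully home in the grey cup (horizontal distance between liner and cup_stand below 0.005 m and z of liner in the frame of cup_stand between 0.0165 and 0.0215 m and angle between liner's own z axis and vertical below 0.09 rad), for 0.2 s.
2. the blue lid is seated level on the liner (horizontal distance between lid_blue and cup_stand below 0.006 m and z of lid_blue in the frame of cup_stand between 0.0795 and 0.0845 m and angle between lid_blue's own z axis and vertical below 0.09 rad), for 0.2 s.
3. the lock ring is down over the blue lid (horizontal distance between lock_ring and cup_stand below 0.009 m and z of lock_ring in the frame of cup_stand between 0.0765 and 0.0815 m and angle between lock_ring's own z axis and vertical below 0.09 rad), for 0.2 s.
4. the red cap is fully on the spout (horizontal distance between spout_cap and cup_stand below 0.01 m and z of spout_cap in the frame of cup_stand between 0.0995 and 0.1045 m and angle between spout_cap's own z axis and vertical below 0.09 rad), for 0.2 s.
At the end, for the whole second after the job is handed in: Liner, blue lid, lock ring and cap are seated on the cup in the stand, released and at rest: origins 19, 82, 79 and 102 mm above the stand's, each within 2.5 mm; off its axis by under 5, 6, 9 and 10 mm; tilted under 0.09 rad; yellow lid within 30 mm of its start (all of step 1 and all of step 2 and all of step 3 and all of step 4 and linear speed of each of liner, lid_blue, lock_ring, spout_cap below 0.02 m/s and distance of lid_yellow from where it was at the start of the episode below 0.03 m); the robot touches nothing.
It fails at once if the yellow lid is moved or knocked away (distance of lid_yellow from where it was at the start of the episode above 0.03 m).
It also fails if it takes over 109 s, if anything falls off the work surface, if the arm or the gripper's body presses on something with over 40 N, if the wrist force passes 120 N, or if a joint passes its speed limit or range.

ROBOT

A 6-joint arm with a two-finger parallel gripper is mounted at the origin on a cart in front of the work surface, level with it; the furniture and walls round the work are solid. World frame = base frame: x ahead of the robot, y to its left, z up, the work surface at z = 0. Lengths are in mm, angles in rad, forces in N, time in s.
With the tool pointing down it reaches from about 400 to 925 mm from the base axis. Payload 12.5 kg.
Tool frame: the origin (TCP) lies on the centre line of the jaws, within the pads' length; the fingertips stand 17 mm ahead of it and the grasp point (between the pads) lies 2 mm behind it; z points along the fingers, y is the line along which they close (so a half turn about z gives the same grasp; the last joint's range is limited). The gripper opens to 95 mm and grips with 3 to 60 N. Pads are 20 mm wide; open, the fingers measure 119 mm over their backs; the gripper's body (75 mm by 180 mm) begins 59 mm behind the grasp point.
Start: joints at [-1.267, 0.491, 1.559, -0, 1.092, -0.106], TCP at [249.04, -573.257, 231.661] pointing down, gripper open.
Joint ranges: [-3.1, 3.1], [-0.84, 2.19], [0.05, 2.79], [-1.13, 4.28], [0.06, 2.93], [-2.69, 2.69]. Speed limits (rad/s): [2.22, 2.22, 2.79, 3.14, 3.14, 3.14].

INTERFACE

Orientations are given as [roll, pitch, yaw] about the fixed x, y, z axes, in that order (R = Rz(yaw) Ry(pitch) Rx(roll)).
In Python, from cell import env gives the robot as it stands.
- The arm moves only by the tool drive_tool, never from a script. Its argument "deltas" is text: rows parted by semicolons, each of 4 numbers parted by spaces: the shift along the world's x, y, z normalised to -1 to 1, where 1 is 100 mm, then the turn about the world's z normalised to -1 to 1, where 1 is 180 degrees. A call has 1 to 10 rows; each row shifts and turns the commanded pose from where the row before left it; what a row does not reach is not made up. A row lasts 1/12 s, in which the tool goes at most 41.7 mm and 7.16 degrees, less where a joint would pass 70% of its speed; a pose out of reach is approached as far as the arm can. A call with a number of a shift or a turn outside -1 to 1 is refused whole. A call with a gripper value outside its range is refused whole. "gripper" is the closure, from 0 (fully open) to 1 (shut), set as the call begins (left out, the last holds). The fingers move at their own pace and stop on an object; the grip force is fixed at half the most. Time passes only in rows, so rows that do not move let the fingers close. It gives the time, the measured TCP pose, the force, the opening and the grip force at its end, in the units of the state.
- env.state(): the state, without advancing time (a new reading comes with each control period).
- env.read_camera(name): name is "scene" or "top" or "wrist"; returns (picture, depth): 480x640x3 uint8, red, green, blue; 480x640 float32, mm along the optical axis (not along the pixel's ray), 0 where there is no reading.
- env.camera_params(name): a dict with "mtx" (3x3 intrinsics, pixels), "camera_from_world" (4x4, takes a point from world to camera coordinates); the wrist camera has in their place "mount" (4x4, takes a point from camera to tool coordinates, whose origin is the TCP and whose axes are the flange's). Camera axes: x right, y down, z forward; pixel columns grow to the right and rows downward; lengths in mm; the calibration is good to about 2 mm. The wrist camera is an equidistant fisheye: a pixel r from the principal point sees the ray r / f radians off the axis. A picture is of the moment at which its call begins: read the wrist's pose just before it. camera_params takes no time and is no camera call.
- env.job_done(): hands the job in; it is judged then, once.
The state is a dict: "t": time; "joints": joint angles; "qvel": joint speeds; "tau": joint torques, N m; "eef_pos": TCP position; "tcp_rot": TCP orientation; "ft_force": force on the tool from outside, world axes, zero at the start; "moment": the same for the moment, N m; "opening": opening from 0.0 (shut) to 1.0 (fully open); "grip_force": force on a finger pad.
Only numpy, scipy, OpenCV 4.12 (cv2) and the standard library are available. Lean on these libraries where they do the work, as an engineer would, in place of code of your own. Each camera call takes 0.05 s, during which the arm holds its last target. There are 200 camera calls.

## Working session

There is one attempt and no reset: what is moved stays moved. The work goes in short steps, Python scripts to look and compute and a tool call to move; the robot and the scene stay as the last step left them, time stands still between calls to the robot, and variables do not carry over. Pictures are saved under pics/ and viewed, at most 14 in all, crops included, and the job is handed in when it is done.

Besides the shell and the picture viewer there is one more tool, called after "Call:" in YAML: its name, and indented under it one key for each argument. drive_tool: Moves the arm, as the interface text tells. Its arguments: {"type":"object","properties":{"deltas":{"type":"string"},"gripper":{"type":"number"}},"required":["deltas"]}

```bash
mkdir -p pics; ls; cat > h.py <<'E'
from cell import env
import numpy as np, cv2
def shot(n,f):
    s=env.state(); im,d=env.read_camera(n); cv2.imwrite('pics/'+f,im[:,:,::-1]); np.savez('pics/'+f+'.npz',im=im,d=d,p=s['eef_pos'],r=s['tcp_rot']); return s,im,d
def cloud(n,d):
    p=env.camera_params(n); K=p['mtx']; T=np.linalg.inv(np.array(p['camera_from_world']))
    v,u=np.mgrid[:480,:640]; K=np.array(K)
    P=np.stack([(u-K[0,2])/K[0,0]*d,(v-K[1,2])/K[1,1]*d,d],-1)
    return P@T[:3,:3].T+T[:3,3]
E
python3 - <<'E'
from h import *
for n in('top','scene'):
    s,im,d=shot(n,n+'0.png'); print(env.camera_params(n))
print(s)
print(env.camera_params('wrist'))
E
```

```text
pics
{'mtx': array([[588.81442109,   0.        , 323.0197271 ],
       [  0.        , 588.81442109, 249.42795981],
       [  0.        ,   0.        ,   1.        ]]), 'camera_from_world': array([[-3.69871890e-03, -9.99746770e-01, -2.21971991e-02,
         1.96727720e+01],
       [-9.95325315e-01,  5.82278811e-03, -9.64033813e-02,
         4.94324009e+02],
       [ 9.65082187e-02,  2.17368652e-02, -9.95094806e-01,
         1.03382671e+03],
       [ 0.00000000e+00,  0.00000000e+00,  0.00000000e+00,
         1.00000000e+00]])}
{'mtx': array([[434.46995798,   0.        , 313.54073579],
       [  0.        , 434.46995798, 242.56285609],
       [  0.        ,   0.        ,   1.        ]]), 'camera_from_world': array([[-7.36238649e-01, -6.76562176e-01, -1.47062657e-02,
         3.75815710e+02],
       [-4.72105338e-01,  5.29074659e-01, -7.05121660e-01,
         2.60604542e+02],
       [ 4.84839357e-01, -5.12194911e-01, -7.08933827e-01,
         6.66984444e+02],
       [ 0.00000000e+00,  0.00000000e+00,  0.00000000e+00,
         1.00000000e+00]])}
{'t': 0.05, 'joints': array([-1.26663023e+0
[... 441 characters left out ...]
 4.09732375e-01]), 'ft_force': array([-0.79792032, -0.16326317,  0.03350771]), 'moment': array([ 0.00123987, -0.01258076,  0.00316696]), 'grip_force': 0.0, 'opening': 1.0006134320021969}
{'mtx': array([[371.64829954,   0.        , 315.92412344],
       [  0.        , 371.64829954, 239.43994261],
       [  0.        ,   0.        ,   1.        ]]), 'mount': array([[-2.87117798e-04, -9.60634334e-01, -2.77815757e-01,
         7.91966246e+01],
       [ 9.99999590e-01, -5.14249072e-04,  7.44693666e-04,
        -2.56949659e-01],
       [-8.58244799e-04, -2.77815429e-01,  9.60634088e-01,
        -1.53243977e+02],
       [ 0.00000000e+00,  0.00000000e+00,  0.00000000e+00,
         1.00000000e+00]])}
```

View pics/top0.png

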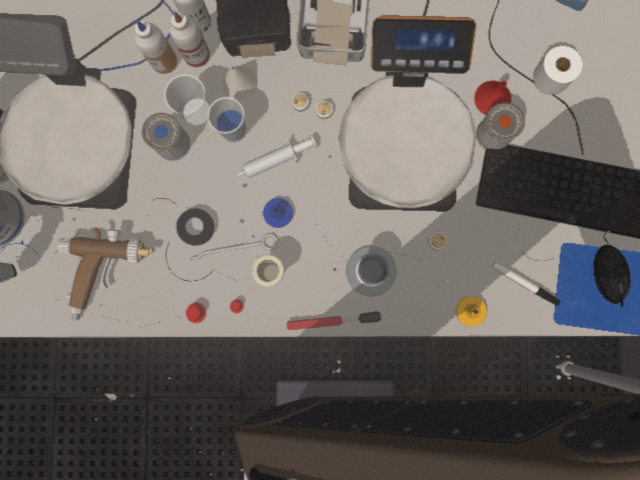

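View pics/scene0.png

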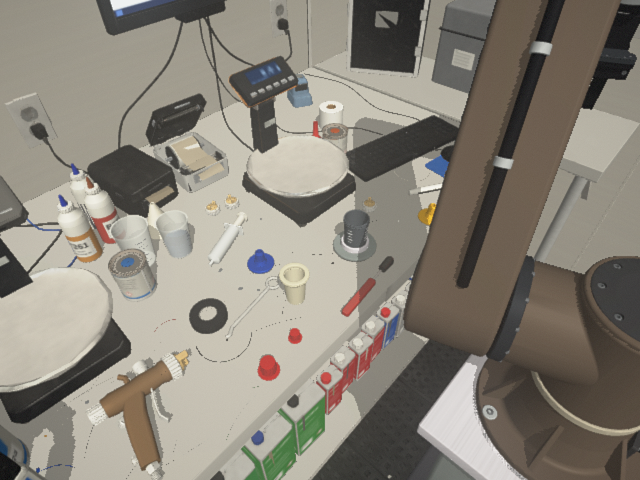

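The top view shows the stand and cup at (371,270), the liner at (268,271), the blue lid at (278,212) and the ring at (195,226). The red caps are at (196,313) and, smaller, (236,306). The yellow lid is at (472,311). The scene view agrees.

Lookalikes:
- **Liner:** clear cups at (185,95) and (227,118), paper roll at (560,65).
- **Lid:** yellow lid at (472,311), blue-topped can at (163,133).
- **Ring:** wire loops at (190,260).
- **Cap:** small red cap at (236,306), red item at (492,97).

```bash
python3 - <<'E'
from h import *
z=np.load('pics/top0.png.npz');im,d=z['im'],z['d'];P=cloud('top',d)
for n,(u,v,r) in dict(stand=(371,270,30),liner=(268,271,20),blue=(278,212,20),ring=(195,226,24),capA=(196,313,14),capB=(236,306,12),yel=(472,311,20)).items():
    Q=P[v-r:v+r,u-r:u+r].reshape(-1,3); ok=d[v-r:v+r,u-r:u+r].ravel()>0; Q=Q[ok]
    zt=np.percentile(Q[:,2],[1,50,98,99.8]); print(n,'z',zt.round(1),end=' ')
    for lo,hi in ((2,200),(zt[2]-5,200)):
        M=Q[(Q[:,2]>lo)&(Q[:,2]<hi)]
        c,ra=cv2.minEnclosingCircle(M[:,:2].astype(np.float32)); print('>%.0f'%lo,np.round(c,1),'D%.1f'%(2*ra),end=' ')
    print()
cv2.imwrite('pics/crop.png',cv2.resize(im[180:340,170:410,::-1],None,fx=3.2,fy=3.2,interpolation=cv2.INTER_CUBIC))
E
```

```text
stand z [-5.   7.3 82.2 85.1] >2 [462.1 -72.6] D143.7 >77 [456.9 -69.7] D52.5 
liner z [-5.3  1.4 72.6 74.2] >2 [458.4 119.5] D100.6 >68 [454.9 110.6] D55.2 
blue z [-5.   1.3 41.  45.7] >2 [569.2 100.6] D98.0 >36 [564.1 100.6] D19.0 
ring z [-5.5  0.6 22.2 23.6] >2 [541.9 253. ] D122.2 >17 [539.5 251.5] D67.8 
capA z [-4.9  0.5 29.5 31.9] >2 [385.7 252.1] D58.9 >25 [382.7 249.4] D26.4 
capB z [-5.4 -0.3 19.7 21.3] >2 [396.  177.3] D51.9 >15 [393.5 175.3] D17.4 
yel z [-5.4  2.1 42.3 45.8] >2 [ 386.1 -250.7] D91.8 >37 [ 383.8 -247.8] D18.1
```

View pics/crop.png

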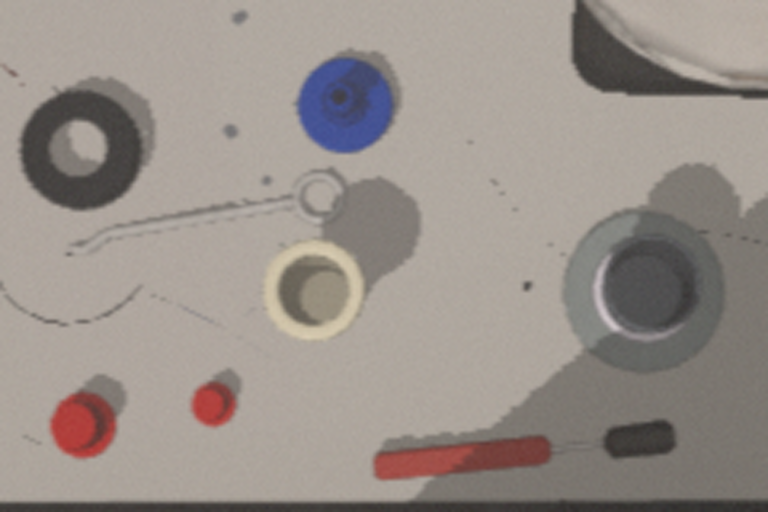

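The caps are settled by measurement. A is 28 high and 26 across, so it is the right one. B is 20 high and 17 across, so it is not. All heights and diameters fit the list. I'm moving toward the stand now.

Call:
drive_tool:
  deltas: "0.14 0.33 0 0;0.14 0.33 0 0;0.14 0.33 0 0;0.14 0.33 0 0;0.14 0.33 0 0;0.14 0.33 0 0;0.14 0.33 0 0;0.14 0.33 0 0;0.14 0.33 0 0;0.14 0.33 0 0"
  gripper: 0

```text
t: 0.93
eef_pos: [389.3, -241.6, 231.6]
tcp_rot: [-3.142, 0.0, 0.41]
ft_force: [0.3, -0.3, 0.4]
opening: 1.003
grip_force: 0.0
```

Call:
drive_tool:
  deltas: "0.14 0.33 0 0;0.14 0.33 0 0;0.14 0.33 0 0;0.14 0.33 0 0;0.14 0.33 0 0;0 0 0 0;0 0 0 0"

```text
t: 1.52
eef_pos: [459.3, -76.8, 231.5]
tcp_rot: [-3.141, 0.0, 0.413]
ft_force: [-1.2, 0.5, -0.4]
opening: 1.004
grip_force: 0.0
```

```bash
cat >> h.py <<'E'
from scipy.spatial.transform import Rotation as Ro
from scipy.optimize import least_squares
def wcloud(s,d):
    p=env.camera_params('wrist');K=np.array(p['mtx']);M=np.array(p['mount'])
    v,u=np.mgrid[:480,:640]; x=(u-K[0,2])/K[0,0]; y=(v-K[1,2])/K[1,1]; th=np.hypot(x,y); k=np.where(th>1e-6,np.tan(np.minimum(th,1.4))/np.maximum(th,1e-6),1)
    P=np.stack([x*k*d,y*k*d,d],-1)@M[:3,:3].T+M[:3,3]
    return P@Ro.from_euler('xyz',s['tcp_rot']).as_matrix().T+s['eef_pos']
def circ(P,d,c,zlo,zhi,D,R=45):
    """fit outer circle of known diameter D to the level between zlo,zhi near c"""
    Q=P[d>0]; Q=Q[(Q[:,2]>zlo)&(Q[:,2]<zhi)&(np.hypot(*(Q[:,:2]-c).T)<R)]
    if len(Q)<10: return None
    h=cv2.convexHull(Q[:,:2].astype(np.float32))[:,0]
    f=least_squares(lambda q:np.hypot(*(h-q[:2]).T)-q[2],[*c,D/2],loss='soft_l1')
    return f.x[:2].round(1),round(2*f.x[2],1),len(Q),np.percentile(Q[:,2],[5,50,95]).round(1)
def allfit(P,d,O):
    for n,(c,a,b,D) in O.items(): print(n,circ(P,d,np.array(c),a,b,D))
E
python3 - <<'E'
from h import *
O=dict(stand=((457,-70),77,90,51),socket=((457,-70),17,27,60),base=((457,-70),6,14,92),liner=((455,110.6),66,78,55),blue=((564,100.6),36,50,18),blueF=((564,100.6),8,17,55),ring=((539.5,251.5),15,26,66),cap=((382.7,249.4),23,35,26))
for n in('top','scene'):
    z=np.load(f'pics/{n}0.png.npz'); print(n); allfit(cloud(n,z['d']),z['d'],O)
s,im,d=shot('wrist','w1.png'); print('wrist'); allfit(wcloud(s,d),d,O); print(s['eef_pos'],s['tcp_rot'])
E
```

```text
top
stand (array([456.9, -69.7]), np.float64(51.8), 181, array([78. , 81.7, 85. ]))
socket (array([453.7, -66.9]), np.float64(51.5), 141, array([17.4, 20.8, 25.3]))
base (array([456.9, -70. ]), np.float64(89.5), 1302, array([ 6.9, 10. , 13.2]))
liner (array([454.7, 110.7]), np.float64(54.1), 422, array([66.8, 70. , 72.8]))
blue (array([564.3, 100.1]), np.float64(17.4), 60, array([37.8, 41.2, 45.8]))
blueF (array([564.1, 100.3]), np.float64(54.6), 559, array([ 9.1, 12.1, 15.8]))
ring (array([539. , 251.6]), np.float64(66.0), 760, array([16. , 19.1, 22.4]))
cap (array([382.3, 249.7]), np.float64(25.4), 165, array([24.2, 26.9, 30. ]))
scene
stand (array([457.2, -69.1]), np.float64(52.3), 155, array([77.5, 80.8, 83.8]))
socket (array([456.8, -68.6]), np.float64(57.5), 173, array([17.9, 21.2, 25.5]))
base (array([456.8, -69.6]), np.float64(88.5), 484, array([ 7.5,  9.5, 12. ]))
liner (array([454.8, 111.8]), np.float64(54.5), 348, array([67. , 70.3, 72.2]))
blue (array([563.3, 101.4]), np.float64(16.9), 60, array([37.5, 41.2, 43.8]))
blueF (array([564.2, 101.4]), np.float64(54.5), 333, arr
[... 217 characters left out ...]
np.float64(52.5), 786, array([78.3, 82.3, 84.2]))
socket (array([462.7, -67.5]), np.float64(51.5), 570, array([18.1, 21.9, 25.5]))
base (array([457.3, -69.8]), np.float64(89.4), 3043, array([ 9.1, 10.7, 13.7]))
liner (array([456.5, 111.1]), np.float64(54.9), 1359, array([67.7, 70.8, 72.1]))
blue (array([565.7, 100.5]), np.float64(18.2), 232, array([37.1, 42.1, 44.8]))
blueF (array([565.6, 100.8]), np.float64(54.9), 1536, array([11. , 12.8, 15. ]))
ring (array([540.9, 251.8]), np.float64(67.5), 1541, array([16.7, 19.4, 20.9]))
cap (array([383.9, 249.9]), np.float64(26.4), 296, array([24.1, 27.8, 29.1]))
[459.26467862 -76.82668964 231.47595679] [-3.14143250e+00  3.70144533e-04  4.13336702e-01]
```

View pics/w1.png

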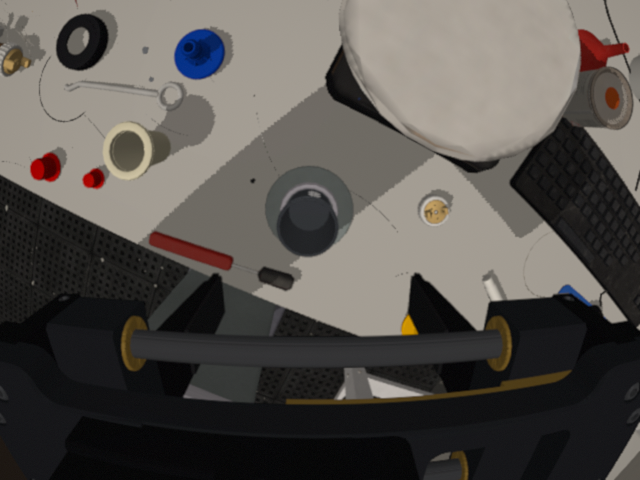

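The wrist view shows the cup at (308,220), the liner at (130,150), the blue lid at (200,52) and the ring at (82,42). The three cameras agree within 2 mm. Next is the liner.

Call:
drive_tool:
  deltas: "-0.01 0.31 0 0;-0.01 0.31 0 0;-0.01 0.31 0 0;-0.01 0.31 0 0;0 0.32 -0.2 0;0 0.32 -0.3 0;0 0 -0.3 0;0 0 -0.3 0;0 0 0 0;0 0 0 0"

```text
t: 2.4
eef_pos: [454.8, 107.0, 122.7]
tcp_rot: [-3.141, 0.003, 0.408]
ft_force: [-0.3, 0.8, 1.1]
opening: 0.997
grip_force: 0.0
```

Call:
drive_tool:
  deltas: "0 0.03 -0.2 0;0 0 -0.2 0;0 0 -0.1 0;0 0 0 0;0 0 0 0;0 0 0 0"

```text
t: 2.9
eef_pos: [456.0, 110.7, 74.8]
tcp_rot: [3.141, -0.002, 0.409]
ft_force: [-0.4, 0.4, 0.1]
opening: 0.999
grip_force: 0.0
```

Call:
drive_tool:
  deltas: "0 0 -0.04 0;0 0 0 0;0 0 0 0;0 0 0 0;0 0 0 0;0 0 0 0;0 0 0 0;0 0 0 0;0 0 0 0;0 0 0 0"
  gripper: 0.8

```text
t: 3.73
eef_pos: [455.1, 111.2, 69.2]
tcp_rot: [3.141, -0.0, 0.41]
ft_force: [0.1, 0.4, 0.7]
opening: 0.567
grip_force: 30.0
```

Gripped: the opening is about 54 mm against a 55 mm rim. Lifting it and carrying it over the cup.

Call:
drive_tool:
  deltas: "0 0 0.1 0;0 0 0.3 0;0 0 0.4 0;0 0 0.3 0;0 -0.2 0.1 0;0 -0.3 0 0;0 -0.3 0 0;0 -0.3 0 0;0 -0.3 0 0;0 -0.3 0 0"

```text
t: 4.57
eef_pos: [454.7, -60.2, 189.2]
tcp_rot: [3.141, -0.0, 0.41]
ft_force: [0.9, -0.5, -0.1]
opening: 0.565
grip_force: 30.0
```

Call:
drive_tool:
  deltas: "0.02 -0.11 0 0;0 0 0 0;0 0 0 0;0 0 0 0;0 0 0 0"

```text
t: 4.98
eef_pos: [456.9, -68.7, 189.1]
tcp_rot: [-3.141, 0.0, 0.411]
ft_force: [-0.0, 0.5, -0.8]
opening: 0.565
grip_force: 30.0
```

```bash
python3 - <<'E'
from h import *
s,im,d=shot('wrist','w2.png'); P=wcloud(s,d); print(s['eef_pos'],s['tcp_rot'],s['opening'])
O=dict(liner=((457,-70),180,200,55),liner2=((457,-70),172,182,55))
allfit(P,d,O)
for n in('top','scene'):
    s,im,d=shot(n,n+'2.png'); allfit(cloud(n,d),d,O|dict(a=((457,-70),165,172,55)))
E
```

```text
[456.92470081 -68.69405173 189.12887188] [-3.14142167e+00  1.86401722e-04  4.11252463e-01] 0.5646050807012845
liner (array([459.3, -67.5]), np.float64(54.7), 5673, array([182.4, 190.9, 195.6]))
liner2 (array([470. , -63.2]), np.float64(62.1), 1139, array([172.5, 177.1, 181.5]))
liner None
liner2 None
a None
liner (array([452.2, -62.6]), np.float64(57.1), 230, array([184. , 190. , 197.7]))
liner2 (array([454.8, -61.4]), np.float64(52.3), 80, array([172.8, 176.1, 180. ]))
a (array([457.6, -62.5]), np.float64(49.7), 35, array([165.6, 169.5, 171.8]))
```

View pics/w2.png

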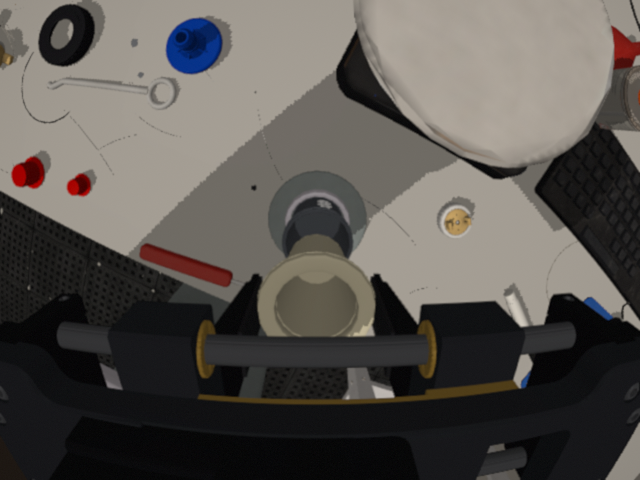

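The liner is held upright at (315,295) with the cup just behind it. A 1 mm correction in y, then down.

Call:
drive_tool:
  deltas: "0 -0.01 -0.2 0;0 0 -0.2 0;0 0 -0.15 0;0 0 -0.15 0;0 0 -0.1 0;0 0 -0.05 0;0 0 0 0;0 0 0 0"

```text
t: 5.8
eef_pos: [457.2, -70.7, 104.4]
tcp_rot: [3.142, 0.0, 0.41]
ft_force: [0.1, -0.3, -0.7]
opening: 0.565
grip_force: 30.0
```

Call:
drive_tool:
  deltas: "0 0.005 -0.05 0;0 0 -0.03 0;0 0 -0.03 0;0 0 -0.02 0;0 0 -0.02 0;0 0 0 0;0 0 0 0"

```text
t: 6.38
eef_pos: [457.0, -70.4, 89.1]
tcp_rot: [-3.142, 0.0, 0.41]
ft_force: [0.3, -0.7, -0.6]
opening: 0.564
grip_force: 30.0
```

Call:
drive_tool:
  deltas: "0 0 -0.015 0;0 0 0 0;0 0 0 0;0 0 0 0"

```text
t: 6.72
eef_pos: [457.2, -70.4, 88.1]
tcp_rot: [3.141, -0.001, 0.41]
ft_force: [-1.2, 0.1, 7.1]
opening: 0.564
grip_force: 30.0
```

Call:
drive_tool:
  deltas: "0 0 0 0;0 0 0 0;0 0 0 0;0 0 0 0;0 0 0 0;0 0 0 0;0 0 0 0;0 0 0 0"
  gripper: 0

```text
t: 7.38
eef_pos: [457.0, -70.4, 87.6]
tcp_rot: [3.142, 0.0, 0.41]
ft_force: [1.1, -0.8, -0.3]
opening: 0.993
grip_force: 0.0
```

Call:
drive_tool:
  deltas: "0 0 0.2 0;0 0 0.3 0;0 0 0.4 0;0 0 0.3 0;0 0 0.2 0;0 0 0 0;0 0 0 0;0 0 0 0"

```text
t: 8.05
eef_pos: [456.6, -70.2, 226.8]
tcp_rot: [-3.141, 0.001, 0.41]
ft_force: [0.4, -0.2, -0.7]
opening: 1.003
grip_force: 0.0
```

```bash
python3 - <<'E'
from h import *
s,im,d=shot('wrist','w3.png'); P=wcloud(s,d); print(s['eef_pos'])
O=dict(linerrim=((457,-70),85,98,55),base=((457,-70),6,14,92),blue=((564.4,100.7),36,50,18),blueF=((564.4,100.7),8,17,55))
allfit(P,d,O)
s,im,d=shot('scene','s3.png'); allfit(cloud('scene',d),d,O)
Q=P[d>0];Q=Q[(Q[:,2]>86)&(Q[:,2]<95)&(np.hypot(*(Q[:,:2]-[457,-70]).T)<32)]
A=np.c_[Q[:,:2]-[457,-70],np.ones(len(Q))];print(np.linalg.lstsq(A,Q[:,2],rcond=None)[0])
E
```

```text
[456.57385417 -70.23816457 226.81929774]
linerrim (array([458.7, -69.6]), np.float64(55.2), 1913, array([87.5, 90. , 91.2]))
base (array([457.2, -69.9]), np.float64(89.5), 2152, array([ 9. , 10.2, 11.9]))
blue (array([565.6, 100.1]), np.float64(17.8), 226, array([37.1, 42. , 44.6]))
blueF (array([565.6, 100.7]), np.float64(54.9), 1578, array([11. , 12.7, 14.8]))
linerrim (array([456.8, -69.3]), np.float64(54.7), 276, array([85.7, 89. , 91. ]))
base (array([456.7, -69.7]), np.float64(88.6), 489, array([ 7.7,  9.5, 12. ]))
blue (array([563.1, 101.4]), np.float64(16.2), 59, array([36.9, 41.1, 44.4]))
blueF (array([563.7, 101.2]), np.float64(53.9), 338, array([ 9.7, 12.4, 15.3]))
[-4.06757505e-03 -3.10430339e-03  8.98747178e+01]
```

The liner is home, with its rim level at z=90 and within about 1 mm of centre. Next the blue lid at (564.4,100.8).

Call:
drive_tool:
  deltas: "0.18 0.28 0 0;0.18 0.28 0 0;0.18 0.28 0 0;0.18 0.29 0 0;0.18 0.29 0 0;0.18 0.29 -0.3 0;0 0 -0.4 0;0 0 -0.4 0;0 0 -0.3 0;0 0 0 0"

```text
t: 8.98
eef_pos: [560.4, 98.2, 83.7]
tcp_rot: [-3.138, 0.01, 0.41]
ft_force: [-1.0, -0.2, -0.5]
opening: 0.996
grip_force: 0.0
```

Call:
drive_tool:
  deltas: "0 0 0 0;0 0 0 0;0 0 0 0"

```text
t: 9.23
eef_pos: [564.5, 98.2, 92.0]
tcp_rot: [3.141, -0.003, 0.41]
ft_force: [0.3, 0.9, -0.2]
opening: 1.006
grip_force: 0.0
```

Call:
drive_tool:
  deltas: "0 0.025 -0.2 0;0 0 -0.2 0;0 0 -0.1 0;0 0 0 0;0 0 0 0;0 0 0 0"

```text
t: 9.73
eef_pos: [564.2, 100.7, 41.5]
tcp_rot: [3.141, -0.002, 0.41]
ft_force: [0.4, -0.4, 0.3]
opening: 0.998
grip_force: 0.0
```

Call:
drive_tool:
  deltas: "0 0 -0.02 0;0 0 0 0;0 0 0 0;0 0 0 0;0 0 0 0;0 0 0 0;0 0 0 0;0 0 0 0;0 0 0 0;0 0 0 0"
  gripper: 1

```text
t: 10.57
eef_pos: [563.5, 100.7, 38.1]
tcp_rot: [3.142, 0.0, 0.41]
ft_force: [-0.1, 0.2, -0.2]
opening: 0.357
grip_force: 0.0
```

Call:
drive_tool:
  deltas: "0 0 0 0;0 0 0 0;0 0 0 0;0 0 0 0;0 0 0 0"

```text
t: 10.98
eef_pos: [563.5, 100.7, 38.2]
tcp_rot: [3.142, 0.0, 0.41]
ft_force: [0.2, 0.1, -0.7]
opening: 0.181
grip_force: 30.1
```

Call:
drive_tool:
  deltas: "0 0 0.1 0;0 0 0.3 0;0 0 0.3 0;0 0 0.3 0;-0.17 -0.27 0.1 0;-0.18 -0.28 0 0;-0.18 -0.28 0 0;-0.18 -0.28 0 0;-0.18 -0.28 0 0;-0.18 -0.28 0 0"

```text
t: 11.82
eef_pos: [455.5, -67.3, 149.0]
tcp_rot: [3.141, -0.001, 0.41]
ft_force: [0.7, -0.5, -0.5]
opening: 0.179
grip_force: 30.1
```

Call:
drive_tool:
  deltas: "0 -0.02 0 0;0 0 0 0;0 0 0 0;0 0 0 0;0 0 0 0"

```text
t: 12.23
eef_pos: [457.0, -67.5, 148.2]
tcp_rot: [3.141, -0.0, 0.411]
ft_force: [0.1, -0.1, -1.6]
opening: 0.185
grip_force: 30.1
```

```bash
python3 - <<'E'
from h import *
s,im,d=shot('wrist','w4.png'); P=wcloud(s,d); print(s['eef_pos'],s['opening'])
z=s['eef_pos'][2]-38.2
O=dict(flange=(s['eef_pos'][:2],z+10,z+16,55),rim=((457,-70),86,95,55))
allfit(P,d,O)
s,im,d=shot('scene','s4.png'); allfit(cloud('scene',d),d,O)
E
```

```text
[457.00438355 -67.47596951 148.24666185] 0.18479540904350317
flange (array([459.5, -66.4]), np.float64(54.8), 4017, array([121.8, 123.3, 124.5]))
rim (array([458.6, -69.6]), np.float64(55.3), 881, array([87. , 89.9, 91.2]))
flange (array([457.2, -65.8]), np.float64(53.9), 281, array([120.7, 122.5, 124.7]))
rim (array([456.6, -68.9]), np.float64(53.6), 175, array([86.5, 89.2, 91. ]))
```

View pics/w4.png

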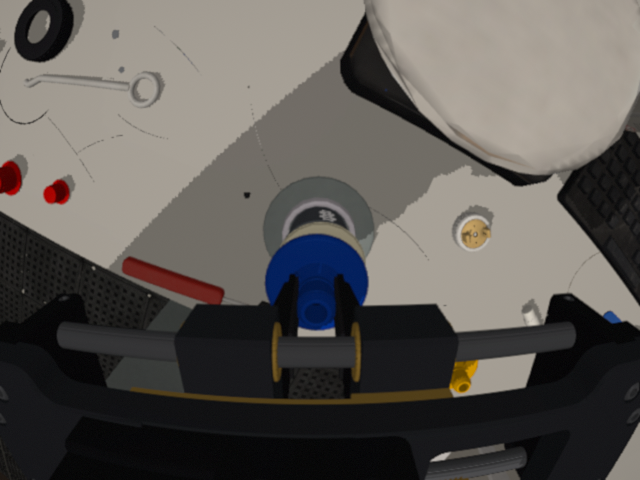

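The lid is held level at (315,280). Relative to the rim it is off by (+0.7,+3.1) mm. Correcting that and lowering.

Call:
drive_tool:
  deltas: "-0.007 -0.031 0 0;0 0 0 0;0 0 -0.05 0;0 0 -0.05 0;0 0 -0.05 0;0 0 -0.03 0;0 0 -0.03 0;0 0 -0.03 0;0 0 0 0;0 0 0 0"

```text
t: 13.17
eef_pos: [455.8, -71.4, 124.0]
tcp_rot: [-3.141, 0.0, 0.41]
ft_force: [-0.0, -0.4, -0.1]
opening: 0.184
grip_force: 30.1
```

Call:
drive_tool:
  deltas: "0.004 0.006 -0.02 0;0 0 -0.02 0;0 0 -0.01 0;0 0 0 0;0 0 0 0;0 0 0 0"

```text
t: 13.67
eef_pos: [456.5, -70.8, 120.0]
tcp_rot: [3.141, -0.001, 0.41]
ft_force: [-2.8, -0.2, 14.6]
opening: 0.183
grip_force: 30.3
```

Contact came at the expected height. Releasing.

Call:
drive_tool:
  deltas: "0 0 0 0;0 0 0 0;0 0 0 0;0 0 0 0;0 0 0 0;0 0 0 0;0 0 0 0;0 0 0 0"
  gripper: 0.4

```text
t: 14.33
eef_pos: [456.2, -70.8, 119.1]
tcp_rot: [-3.142, 0.0, 0.41]
ft_force: [-0.0, 0.0, -0.5]
opening: 0.599
grip_force: 0.0
```

Call:
drive_tool:
  deltas: "0 0 0.2 0;0 0 0.3 0;0 0 0.3 0;0 0 0.2 0;0 0 0 0;0 0 0 0;0 0 0 0"
  gripper: 0

```text
t: 14.92
eef_pos: [455.9, -70.7, 218.5]
tcp_rot: [-3.141, 0.001, 0.41]
ft_force: [-0.1, 0.1, 0.1]
opening: 0.99
grip_force: 0.0
```

```bash
python3 - <<'E'
from h import *
s,im,d=shot('wrist','w5.png'); P=wcloud(s,d); print(s['eef_pos'],s['opening'])
O=dict(spout=((457,-70),118,132,18),flange=((457,-70),91,100,55),base=((457,-70),6,14,92),ring=((539.5,252),15,26,66))
allfit(P,d,O)
s,im,d=shot('scene','s5.png'); allfit(cloud('scene',d),d,O)
Q=P[d>0];Q=Q[(Q[:,2]>91)&(Q[:,2]<98)&(np.hypot(*(Q[:,:2]-[457,-70]).T)<32)&(np.hypot(*(Q[:,:2]-[457,-70]).T)>16)]
A=np.c_[Q[:,:2]-[457,-70],np.ones(len(Q))];print(np.linalg.lstsq(A,Q[:,2],rcond=None)[0])
E
```

```text
[455.88678277 -70.66642385 218.52413995] 0.9902799878465529
spout (array([458.9, -69.8]), np.float64(18.5), 432, array([120.3, 124.5, 126.8]))
flange (array([458.7, -69.8]), np.float64(55.0), 2970, array([93.8, 95.3, 97.5]))
base (array([457.1, -69.9]), np.float64(89.5), 2242, array([ 9. , 10.3, 11.8]))
ring (array([540.6, 252. ]), np.float64(67.4), 1638, array([16.7, 19.5, 20.9]))
spout (array([456.3, -69. ]), np.float64(17.0), 65, array([118.7, 123.1, 126.1]))
flange (array([457.2, -69.4]), np.float64(54.0), 328, array([92.5, 94.6, 98.2]))
base (array([456.8, -69.4]), np.float64(88.1), 487, array([ 7.6,  9.7, 12.2]))
ring (array([538.6, 252.5]), np.float64(67.1), 709, array([16.5, 19.2, 20.9]))
[-4.70237032e-03 -3.78198157e-03  9.51505988e+01]
```

The lid is seated level, flange top at 95. On to the ring at (539.5,252).

Call:
drive_tool:
  deltas: "0.08 0.32 0 0;0.08 0.32 0 0;0.08 0.32 0 0;0.08 0.32 0 0;0.08 0.32 0 0;0.08 0.32 0 0;0.08 0.32 0 0;0.08 0.32 0 0;0.1 0.34 0 0;0.1 0.33 0 0"

```text
t: 15.85
eef_pos: [540.1, 254.0, 217.9]
tcp_rot: [-3.142, 0.002, 0.41]
ft_force: [-0.3, -0.2, 0.4]
opening: 1.0
grip_force: 0.0
```

Call:
drive_tool:
  deltas: "0 0 -0.3 0;0 0 -0.3 0;0 0 -0.3 0;0 0 -0.3 0;0 0 -0.2 0;0 0 0 0;0 0 0 0;0 0 0 0"

```text
t: 16.52
eef_pos: [540.6, 252.3, 79.8]
tcp_rot: [3.141, -0.0, 0.41]
ft_force: [1.0, -0.3, -0.5]
opening: 1.001
grip_force: 0.0
```

Call:
drive_tool:
  deltas: "-0.008 0 -0.2 0;0 0 -0.2 0;0 0 -0.14 0;0 0 -0.035 0;0 0 0 0;0 0 0 0;0 0 0 0"

```text
t: 17.1
eef_pos: [540.1, 252.5, 23.1]
tcp_rot: [3.141, -0.002, 0.41]
ft_force: [0.5, -0.0, 1.3]
opening: 0.998
grip_force: 0.0
```

Call:
drive_tool:
  deltas: "0 0 0 0;0 0 0 0;0 0 0 0;0 0 0 0;0 0 0 0;0 0 0 0;0 0 0 0;0 0 0 0;0 0 0 0;0 0 0 0"
  gripper: 0.8

```text
t: 17.93
eef_pos: [539.4, 252.3, 21.7]
tcp_rot: [3.141, -0.0, 0.41]
ft_force: [0.2, 0.6, 0.5]
opening: 0.675
grip_force: 30.0
```

Call:
drive_tool:
  deltas: "0 0 0.1 0;0 0 0.3 0;0 0 0.3 0;0 0 0.3 0;0 0 0.3 0;-0.08 -0.3 0.15 0;-0.08 -0.32 0 0;-0.08 -0.32 0 0;-0.08 -0.32 0 0;-0.08 -0.32 0 0"

```text
t: 18.77
eef_pos: [498.7, 93.0, 167.5]
tcp_rot: [3.141, -0.001, 0.41]
ft_force: [0.8, 0.1, -0.9]
opening: 0.673
grip_force: 30.0
```

Call:
drive_tool:
  deltas: "-0.08 -0.32 0 0;-0.08 -0.32 0 0;-0.08 -0.32 0 0;-0.08 -0.32 0 0;-0.08 -0.31 0 0;-0.02 -0.05 0 0;0 0 0 0;0 0 0 0;0 0 0 0;0 0 0 0"

```text
t: 19.6
eef_pos: [457.7, -68.8, 166.8]
tcp_rot: [3.142, -0.0, 0.411]
ft_force: [0.4, -0.2, -0.9]
opening: 0.677
grip_force: 30.0
```

```bash
python3 - <<'E'
from h import *
s,im,d=shot('wrist','w6.png'); P=wcloud(s,d); print(s['eef_pos'],s['opening'])
z=s['eef_pos'][2]-21.7
O=dict(ring=(s['eef_pos'][:2],z+17,z+22,66))
allfit(P,d,O)
s,im,d=shot('scene','s6.png'); allfit(cloud('scene',d),d,O)
E
```

```text
[457.67174202 -68.75060924 166.76083956] 0.6774536694445528
ring (array([460.4, -67.4]), np.float64(66.1), 8427, array([163.7, 165.1, 166.2]))
ring (array([454.4, -64.3]), np.float64(68.6), 228, array([162.7, 164.4, 165.9]))
```

View pics/w6.png

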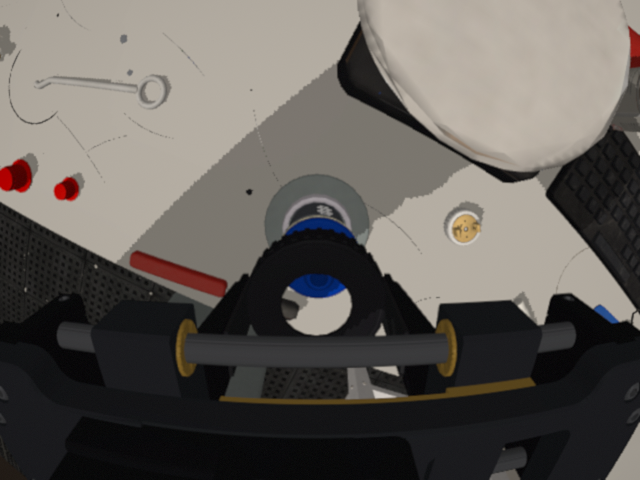

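The ring is held level around (315,285), with the spout below it. Correcting by (-1.3,-2) mm and lowering.

Call:
drive_tool:
  deltas: "-0.013 -0.02 0 0;0 0 0 0;0 0 -0.1 0;0 0 -0.1 0;0 0 -0.1 0;0 0 -0.1 0;0 0 -0.08 0;0 0 -0.04 0;0 0 0 0;0 0 0 0"

```text
t: 20.53
eef_pos: [456.2, -71.7, 114.7]
tcp_rot: [-3.142, 0.0, 0.41]
ft_force: [0.1, 1.1, -0.4]
opening: 0.679
grip_force: 30.0
```

Call:
drive_tool:
  deltas: "0.002 0.01 -0.03 0;0 0 -0.03 0;0 0 -0.02 0;0 0 -0.02 0;0 0 -0.02 0;0 0 -0.01 0;0 0 0 0;0 0 0 0;0 0 0 0"

```text
t: 21.28
eef_pos: [456.4, -70.8, 101.7]
tcp_rot: [3.141, -0.0, 0.41]
ft_force: [-1.3, 0.2, -1.6]
opening: 0.675
grip_force: 30.0
```

Call:
drive_tool:
  deltas: "0 0 -0.015 0;0 0 0 0;0 0 0 0;0 0 0 0"

```text
t: 21.62
eef_pos: [456.5, -70.8, 100.7]
tcp_rot: [3.141, -0.001, 0.41]
ft_force: [-2.7, 1.1, 9.9]
opening: 0.673
grip_force: 30.0
```

Call:
drive_tool:
  deltas: "0 0 0 0;0 0 0 0;0 0 0 0;0 0 0 0;0 0 0 0;0 0 0 0;0 0 0 0;0 0 0 0"
  gripper: 0

```text
t: 22.28
eef_pos: [456.4, -70.8, 100.1]
tcp_rot: [3.142, 0.0, 0.41]
ft_force: [-0.1, 0.7, 0.1]
opening: 0.997
grip_force: 0.0
```

Call:
drive_tool:
  deltas: "0 0 0.2 0;0 0 0.3 0;0 0 0.3 0;0 0 0.3 0;0 0 0.1 0;0 0 0 0;0 0 0 0;0 0 0 0"

```text
t: 22.95
eef_pos: [455.8, -70.6, 219.1]
tcp_rot: [-3.141, 0.001, 0.41]
ft_force: [-0.2, -0.6, 0.6]
opening: 0.997
grip_force: 0.0
```

```bash
python3 - <<'E'
from h import *
s,im,d=shot('wrist','w7.png'); P=wcloud(s,d); print(s['eef_pos'],s['opening'])
O=dict(spout=((457,-70),118,132,18),ring=((457,-70),95,105,66),base=((457,-70),6,14,92),cap=((382.8,250),23,35,26))
allfit(P,d,O)
s,im,d=shot('scene','s7.png'); allfit(cloud('scene',d),d,O)
r=np.hypot(*(P[:,:,:2]-[457,-70]).transpose(2,0,1));Q=P[(d>0)&(P[:,:,2]>94)&(P[:,:,2]<104)&(r<34)&(r>19)]
A=np.c_[Q[:,:2]-[457,-70],np.ones(len(Q))];print(np.linalg.lstsq(A,Q[:,2],rcond=None)[0])
E
```

```text
[455.84473052 -70.61422661 219.10321639] 0.9968751431060717
spout (array([458.7, -69.9]), np.float64(18.6), 432, array([120.2, 124.6, 127. ]))
ring (array([458. , -69.9]), np.float64(67.2), 4845, array([ 96. ,  99.2, 100.5]))
base (array([457.3, -69.8]), np.float64(89.1), 1741, array([ 8.9, 10.3, 11.7]))
cap (array([384.1, 250.2]), np.float64(27.0), 302, array([24.2, 27.7, 28.9]))
spout (array([456.7, -69. ]), np.float64(16.9), 61, array([119.4, 123.3, 125.7]))
ring (array([456.6, -70. ]), np.float64(66.2), 512, array([ 95.8,  98.5, 100.6]))
base (array([456.8, -69.7]), np.float64(88.9), 483, array([ 7.4,  9.6, 11.9]))
cap (array([381.9, 250.3]), np.float64(25.7), 195, array([24.8, 27.2, 29.3]))
[-4.29600802e-03 -4.15383100e-03  9.91720826e+01]
```

The ring is home and level, top at 99. Now the larger red cap at (382.8,250), with the jaws half open to clear the small cap.

Call:
drive_tool:
  deltas: "-0.07 0.32 0 0;-0.07 0.32 0 0;-0.07 0.32 0 0;-0.07 0.32 0 0;-0.07 0.32 0 0;-0.07 0.32 0 0;-0.07 0.32 0 0;-0.07 0.32 0 0;-0.08 0.32 0 0;-0.09 0.32 0 0"
  gripper: 0.5

```text
t: 23.88
eef_pos: [382.6, 250.7, 219.2]
tcp_rot: [3.141, 0.002, 0.41]
ft_force: [0.7, 0.5, 0.7]
opening: 0.504
grip_force: 0.0
```

Call:
drive_tool:
  deltas: "0 0 -0.3 0;0 0 -0.3 0;0 0 -0.3 0;0 0 -0.3 0;0 0 -0.2 0;0 0 0 0;0 0 0 0;0 0 0 0"

```text
t: 24.55
eef_pos: [383.6, 249.3, 80.7]
tcp_rot: [3.142, -0.0, 0.41]
ft_force: [0.3, -0.3, -0.8]
opening: 0.5
grip_force: 0.0
```

Call:
drive_tool:
  deltas: "-0.01 0 -0.2 0;0 0 -0.2 0;0 0 -0.13 0;0 0 -0.03 0;0 0 0 0;0 0 0 0;0 0 0 0"

```text
t: 25.13
eef_pos: [382.9, 249.5, 25.3]
tcp_rot: [3.142, -0.002, 0.41]
ft_force: [1.4, 0.3, -0.2]
opening: 0.499
grip_force: 0.0
```

Call:
drive_tool:
  deltas: "0 0 0 0;0 0 0 0;0 0 0 0;0 0 0 0;0 0 0 0;0 0 0 0;0 0 0 0;0 0 0 0;0 0 0 0;0 0 0 0"
  gripper: 0.95

```text
t: 25.97
eef_pos: [382.4, 249.2, 24.2]
tcp_rot: [3.141, -0.0, 0.41]
ft_force: [1.5, -0.1, 3.3]
opening: 0.264
grip_force: 30.0
```

Call:
drive_tool:
  deltas: "0 0 0.1 0;0 0 0.3 0;0 0 0.3 0;0 0 0.3 0;0 0 0.3 0;0.07 -0.3 0.15 0;0.07 -0.32 0 0;0.07 -0.32 0 0;0.07 -0.32 0 0;0.07 -0.32 0 0"

```text
t: 26.8
eef_pos: [417.2, 89.8, 169.2]
tcp_rot: [3.141, -0.0, 0.41]
ft_force: [0.9, -0.0, 0.3]
opening: 0.259
grip_force: 30.0
```

Call:
drive_tool:
  deltas: "0.07 -0.32 0 0;0.07 -0.32 0 0;0.07 -0.32 0 0;0.07 -0.32 0 0;0.08 -0.31 0 0;0.03 -0.05 0 0;0 0 0 0;0 0 0 0;0 0 0 0;0 0 0 0"

```text
t: 27.63
eef_pos: [456.0, -71.6, 169.2]
tcp_rot: [-3.141, 0.0, 0.411]
ft_force: [0.3, 0.8, 0.3]
opening: 0.259
grip_force: 30.0
```

```bash
python3 - <<'E'
from h import *
s,im,d=shot('wrist','w8.png'); P=wcloud(s,d); print(s['eef_pos'],s['opening'])
z=s['eef_pos'][2]-24.2
O=dict(captop=(s['eef_pos'][:2],z+26,z+30,26),brim=(s['eef_pos'][:2],z+1,z+5,38))
c=s['eef_pos'][:2]
m=(im[:,:,0]>90)&(im[:,:,1]<60)
allfit(P,d*m,O)
s,im,d=shot('scene','s8.png'); m=(im[:,:,0]>90)&(im[:,:,1]<70);allfit(cloud('scene',d),d*m,O)
E
```

```text
[455.97956903 -71.61275902 169.15315808] 0.2588857331891739
captop (array([458.1, -70.5]), np.float64(25.0), 2128, array([172. , 173. , 173.9]))
brim (array([460.7, -69.1]), np.float64(31.7), 777, array([146.9, 147.9, 149. ]))
captop None
brim (array([455.4, -69.1]), np.float64(32.1), 50, array([146.4, 147.6, 149.1]))
```

View pics/w8.png

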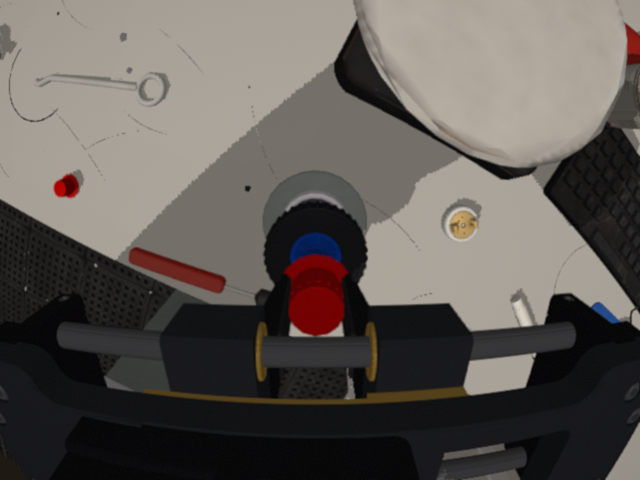

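The cap is held level at (316,300), above the spout at (316,250). It is within 1 mm, so a small correction and down.

Call:
drive_tool:
  deltas: "0.005 0.007 0 0;0 0 0 0;0 0 -0.08 0;0 0 -0.08 0;0 0 -0.06 0;0 0 -0.06 0;0 0 -0.05 0;0 0 -0.04 0;0 0 0 0;0 0 0 0"

```text
t: 28.57
eef_pos: [456.8, -72.1, 132.0]
tcp_rot: [-3.141, 0.0, 0.41]
ft_force: [1.1, 0.4, -1.3]
opening: 0.261
grip_force: 30.0
```

Call:
drive_tool:
  deltas: "0 0 -0.02 0;0 0 -0.02 0;0 0 -0.01 0;0 0 0 0;0 0 0 0;0 0 0 0"

```text
t: 29.07
eef_pos: [456.9, -72.1, 127.2]
tcp_rot: [3.141, -0.0, 0.41]
ft_force: [-0.1, -0.7, -0.4]
opening: 0.262
grip_force: 30.0
```

Call:
drive_tool:
  deltas: "0 0.01 0 0;0 0 -0.015 0;0 0 0 0;0 0 0 0;0 0 0 0"

```text
t: 29.48
eef_pos: [457.1, -71.0, 126.3]
tcp_rot: [3.141, -0.001, 0.41]
ft_force: [-1.6, 1.3, 11.0]
opening: 0.258
grip_force: 30.0
```

Call:
drive_tool:
  deltas: "0 0 0 0;0 0 0 0;0 0 0 0;0 0 0 0;0 0 0 0;0 0 0 0;0 0 0 0;0 0 0 0"
  gripper: 0.3

```text
t: 30.15
eef_pos: [456.8, -71.1, 125.6]
tcp_rot: [3.142, 0.0, 0.41]
ft_force: [0.1, -0.5, 0.6]
opening: 0.691
grip_force: 0.0
```

Call:
drive_tool:
  deltas: "0 0 0.2 0;0 0 0.3 0;0 0 0.3 0;0 0 0.2 0;0 0 0 0;0 0 0 0;0 0 0 0;0 0 0 0"

```text
t: 30.82
eef_pos: [456.4, -71.0, 224.6]
tcp_rot: [-3.14, 0.001, 0.41]
ft_force: [-0.5, 0.3, 0.1]
opening: 0.699
grip_force: 0.0
```

```bash
python3 - <<'E'
from h import *
s,im,d=shot('wrist','w9.png'); P=wcloud(s,d); print(s['eef_pos'],s['opening'])
O=dict(captop=((457,-70),126,136,26),brim=((457,-70),102,108,38),ring=((457,-70),96,101.5,66))
allfit(P,d,O)
c=P[(d>0)&(np.abs(P[:,:,2]-130)<4)&(np.hypot(*(P[:,:,:2]-[457,-70]).transpose(2,0,1))<12)]
print(np.linalg.lstsq(np.c_[c[:,:2]-[457,-70],np.ones(len(c))],c[:,2],rcond=None)[0])
s,im,d=shot('scene','s9.png'); allfit(cloud('scene',d),d,O)
cv2.imwrite('pics/s9c.png',cv2.resize(im[130:310,260:460,::-1],None,fx=3,fy=3))
s,im,d=shot('top','t9.png'); allfit(cloud('top',d),d,dict(yel=((384,-248),36,50,18)))
E
```

```text
[456.41907575 -70.96175173 224.6312076 ] 0.6993031783039154
captop (array([458.7, -70.1]), np.float64(25.6), 1023, array([128.9, 130.2, 131.4]))
brim (array([458.5, -70.3]), np.float64(37.7), 655, array([103.9, 105.2, 106.5]))
ring (array([458.2, -69.9]), np.float64(67.1), 3463, array([ 97.9,  99.2, 100.4]))
[ 1.10078389e-03 -5.35671755e-03  1.30313627e+02]
captop (array([457.1, -69.9]), np.float64(26.4), 107, array([126.9, 129.3, 130.9]))
brim (array([456.8, -70.2]), np.float64(36.6), 95, array([103. , 104.7, 106.9]))
ring (array([456.2, -69.8]), np.float64(65.9), 360, array([ 96.7,  98.5, 100.1]))
yel (array([ 383.7, -248. ]), np.float64(17.8), 71, array([37.4, 41.5, 45.1]))
```

View pics/s9c.png

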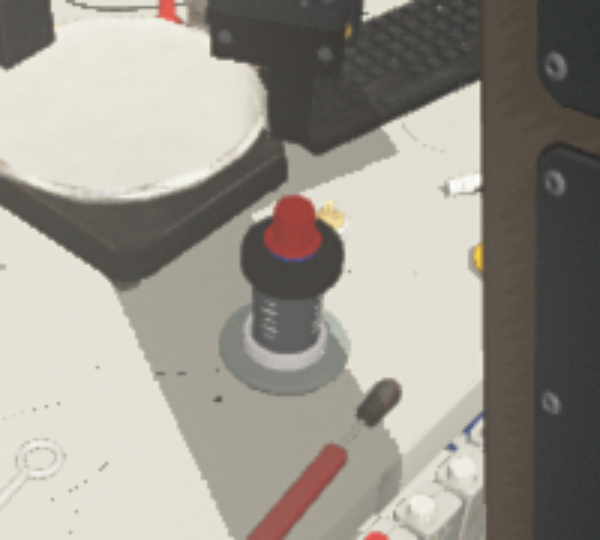

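The crop shows the finished stack, with the cap at (293,225) upright on the ring at (293,255). The cap top is at z=130, the yellow lid hasn't moved, and the gripper is clear.

```bash
python3 -c "
from cell import env
print(env.job_done())"
```

```text
the job is handed in; nothing more can be done
None
```

The spray cup is made up and handed in at about 31 s: liner, blue lid, lock ring and red cap all measured fully home and level, with the yellow lid unmoved; the hand-in returned no verdict.

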